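# Close the vacuum pump's oil filler with its ratchet cap

## Task

The bench pump has been topped up: put its black filler cap back on the neck. Rest it lightly on the neck and feel or look for the place where both lugs drop through the notches, press it down gently against its sprung seal and turn it clockwise to the stop and on until the ratchet has clicked once or twice (three clicks at the most), so that the cap stays locked and level. Then let go; do not force the cap or knock the pump, and leave the beaker and the copper gaskets where they stand.

Things in the scene. Friction and masses are not known exactly. Their poses are not given: they have to be found in the camera images.
- pump: Fixed grey bench vacuum pump, 126 mm wide, 300 mm long, 165 mm high. Origin on the bench below the filler neck's axis; z up, motor towards +y. Cast top of the case at z 144 mm; nothing within 70 mm of the neck's axis stands higher than the neck's rim.
- neck (a point): Centre of the rim of the steel neck (165 mm above the bench, outer dia 54), axes as the pump. Bore dia 34 in a 4 mm lip with two opposite notches 21 degrees wide, out to radius 22.5. The neck is screwed in tight: from above, its notches stand anywhere from 0.2 to 1.3 rad anticlockwise of the x axis. Below the lip, lugs turn 0.75 rad clockwise from the notches to a stop; a stop bars the other way.
- cap_grip (a point): Middle of the grip bar on the loose black cap (160 g, 60 mm dia, 52 mm high). Bar 54 mm long along x, 13 mm wide along y, from 13 mm below this point to 11 mm above. Round shell 14 mm thick, its top 12 mm and its underside 26 mm below this point. At the start the cap stands on its plug, bar up.
- cap_lugs (a point): On the cap's axis between its two lugs (4.4 mm square, along +x and -x, tips at radius 21.5), 7.2 mm below the shell's underside, on a dia 30 plug 15 mm deep. A sprung seal stands 2.5 mm out of the underside: yields at 5 to 12.5 N, then shell meets rim; pressed so with 12 to 20 N the lugs pass under the lip. Once locked it lets up 1 mm. Over 50 N with the lugs still on or in the lip is forcing it.
- cap_insert (a joint): Angle by which the cap's grip has ratcheted clockwise past its plug and lugs; 0 at the start with lugs in line with the bar, 0.42 rad a click. The ratchet slips at about 0.5 N m, and at that also if the lugs meet the side of a notch; drag of shell on rim adds up to 0.15 N m at 20 N. Anticlockwise it holds.
- beaker: Small loose glass beaker, dia 54 mm, 70 mm high, upright on the bench; origin at the centre of its underside. Not to be disturbed.
- copper_gasket_pack: Loose stack of copper gaskets, dia 49 mm, 10 mm high, lying on the bench; origin at the centre of its underside. Not to be disturbed.
Things that resemble listed ones, but are neither listed nor needed, are in the scene too. Leave any pink look-alike of the part that bears cap_grip alone.

How it is judged:
On the way, in this order (a step that is already met when the one before it is completed fails the run):
1. the cap sits in the neck, its lugs down in the notches (horizontal distance between cap_lugs and neck below 0.003 m and z of cap_lugs in the frame of neck below -0.0035 m and angle between cap_grip's own z axis and vertical below 0.1 rad), for 0.1 s.
2. then the ratchet has clicked with the lugs pressed below the lip (value of joint cap_insert above 0.35 rad and z of cap_lugs in the frame of neck below -0.0055 m and horizontal distance between cap_lugs and neck below 0.003 m), for 0.05 s.
At the end, for the whole second after the job is handed in: the cap is locked level on the neck (axis within 3 mm, lugs held 5.5 to 9 mm below the rim, under the lip: an unlocked cap is lifted to 4.7 mm by its seal), its ratchet has clicked one to three times (0.35 to 1.36 rad) and it is at rest (all of step 2 and z of cap_lugs in the frame of neck above -0.009 m and angle between cap_grip's own z axis and vertical below 0.08 rad and value of joint cap_insert below 1.36 rad and velocity of joint cap_insert below 0.05 rad/s); the robot touches nothing.
It fails at once if while the cap's lugs are not yet below the lip, the cap or the gripper presses on the pump with over 50 N (contact force between pump and anything else above 50 N and z of cap_lugs in the frame of neck above -0.0055 m).
It fails at once if the pump takes over 110 N in all from the cap and the gripper (contact force between pump and anything else above 110 N).
It fails at once if the beaker or the gaskets are moved by over 30 mm (distance of any of beaker, copper_gasket_pack from where it was at the start of the episode above 0.03 m).
It also fails if it takes over 64 s, if anything falls off the work surface, if the arm or the gripper's body presses on something with over 40 N, if the wrist force passes 120 N, or if a joint passes its speed limit or range.

## Robot

A 7-joint arm with a two-finger parallel gripper is mounted at the origin on a cart in front of the work surface, level with it; the furniture and walls round the work are solid. World frame = base frame: x ahead of the robot, y to its left, z up, the work surface at z = 0. Lengths are in m, angles in rad, forces in N, time in s.
With the tool pointing down it reaches from about 0.4 to 0.85 m from the base axis. Payload 4.5 kg.
Tool frame: the origin (TCP) lies at the very end of the fingers, on their centre line; the grasp point (between the pads) lies 19 mm behind it; z points along the fingers, y is the direction in which the jaws open and shut (so a half turn about z gives the same grasp; the last joint's range is limited). The gripper opens to 85 mm and grips with 20 to 120 N. Pads are 22 mm wide; open, the fingers measure 114 mm over their backs; the gripper's body (76 mm by 85 mm) begins 54 mm behind the grasp point. The pads swing forward as they close: fully open they stand 13 mm farther back than shut.
Start: joints at [-1.092, 0.689, -0.195, 1.565, 0.157, 0.902, -0.215], TCP at [0.269, 0.564, 0.231] pointing down, gripper open.
Joint ranges: [-3.01, 3.01], [-0.46, 2.08], [-1.47, 1.51], [0.13, 2.56], [-1, 4.14], [0.04, 2.09], [-2.66, 2.66]. Speed limits (rad/s): [2.57, 2.57, 3.14, 3.14, 3.14, 3.14, 3.14].

## Interface

Orientations are given as a 3x3 rotation matrix whose columns are the frame's x, y, z axes.
In Python, from plant import monitor, capture, ticket gives the robot as it stands. The module is installed in compiled form; this text tells all that it offers.
- The arm moves only by the shell command python3 -m creep 'ROWS' [OPENING] [FORCE]. ROWS is a JSON object of lists of equal length, an entry for each row: "delta_pos": the shift along the tool's x, y, z in m, a list of three; "dr": the turn, a rotation vector about the tool's x, y, z in degrees, a list of three. A call has 1 to 20 rows; each row is the pose to reach, as a shift and turn from the pose commanded when the call began, along the tool's axes at that moment; what a row does not reach only later rows make up. A row lasts 1/10 s, in which the tool goes at most 50 mm and 8.59 degrees, less where a joint would pass 70% of its speed; a pose out of reach is approached as far as the arm can. A call with a gripper value outside its range is refused whole. OPENING is the opening, from 0 (shut) to 1 (fully open), set as the call begins (- or left out, the last holds). The fingers move at their own pace and stop on an object; FORCE is the grip in N (left out, the last holds). Time passes only in rows, so rows that repeat a pose let the fingers close. It gives the time, the measured TCP pose, the force and the opening at its end, in the units of the state.
- monitor.observe(): the state, without advancing time (a new reading comes with each control period).
- capture(name): name is "side" or "top"; returns a dict with "pixels" (480x640x3 uint8, red, green, blue), "fx", "fy", "cx", "cy" (pixels), "k1" (the pictures are not rectified: a ray, as slopes to the right and down, at radius r is drawn at 1 + k1 r^2 times it, then the intrinsics apply), "pose" (4x4, takes a point from camera to world coordinates). Camera axes: x right, y down, z forward; pixel columns grow to the right and rows downward; lengths in m; the calibration is good to about 2 mm. A picture is of the moment at which its call begins. There is no depth.
- ticket.sign_off(): hands the job in, once; it reports no verdict.
The state is a dict: "time": time; "joint_pos": joint angles; "joint_vel": joint speeds; "joint_efforts": joint torques, N m; "eef_pos": TCP position; "tcp_rot": TCP orientation; "ft_force": force on the tool from outside, world axes, zero at the start; "torque": the same for the moment, N m; "opening": opening from 0.0 (shut) to 1.0 (fully open).
Only numpy, scipy, OpenCV 4.12 (cv2) and the standard library are available. Lean on these libraries where they do the work, as an engineer would, in place of code of your own. Each camera call takes 0.05 s, during which the arm holds its last target.

## Working session

There is one attempt and no reset: what is moved stays moved. The work goes in short steps, Python scripts to look and compute and a shell command to move; the robot and the scene stay as the last step left them, time stands still between calls to the robot, and variables do not carry over. Pictures are saved under pics/ and viewed, and the job is handed in when it is done.

```bash
mkdir -p pics
python3 - <<'E'
from plant import monitor, capture
import cv2
s=monitor.observe()
for k in s: print(k,s[k])
for n in("side","top"):
    c=capture(n); cv2.imwrite(f"pics/{n}0.png",c["pixels"][:,:,::-1]); print(n,{k:c[k] for k in c if k!="pixels"})
E
```

```text
time 0.0
joint_pos [-1.09217297  0.68998861 -0.19452134  1.56642705  0.15727875  0.90246788
 -0.21513007]
joint_vel [ 0.00115773 -0.0014434   0.00085607  0.00075041 -0.00119319 -0.00212378
 -0.00036934]
joint_efforts [-3.69884874e-04 -5.39607811e+01 -1.26612950e+00 -1.58544052e+01
  9.14687058e-03  9.70217516e-03 -1.71866719e-05]
eef_pos [0.26867934 0.5635424  0.23045922]
tcp_rot [[-9.02711267e-01  4.30246280e-01 -7.11667581e-04]
 [ 4.30246853e-01  9.02709554e-01 -1.76243269e-03]
 [-1.15850985e-04 -1.89716059e-03 -9.99998194e-01]]
ft_force [-0.16153706 -1.02307905 -0.0210194 ]
torque [0.0094061  0.00527228 0.00504846]
opening 1.0007750694042739
side {'fx': 469.60641356157305, 'fy': 469.60641356157305, 'cx': 325.0158928528383, 'cy': 248.87038205951916, 'k1': -0.10595928583303896, 'pose': array([[ 0.99925678,  0.02273481, -0.03112888,  0.51356056],
       [ 0.03847981, -0.54063208,  0.84037864, -0.85010643],
       [ 0.00227657, -0.84095189, -0.54110511,  0.58017992],
       [ 0.        ,  0.        ,  0.        ,  1.        ]])}
top {'fx': 532.1740651469357, 'fy': 532.1740651469357, 'cx': 318.61534695897325, 'cy': 237.4691100873655, 'k1': 0.015680849223288797, 'pose': array([[-1.34536422e-02, -9.90954492e-01,  1.33522259e-01,
         3.75840689e-01],
       [-9.99909495e-01,  1.33367923e-02, -1.76952020e-03,
        -1.23052549e-01],
       [-2.72446361e-05, -1.33533981e-01, -9.91044235e-01,
         1.06781015e+00],
       [ 0.00000000e+00,  0.00000000e+00,  0.00000000e+00,
         1.00000000e+00]])}
```

View pics/side0.png

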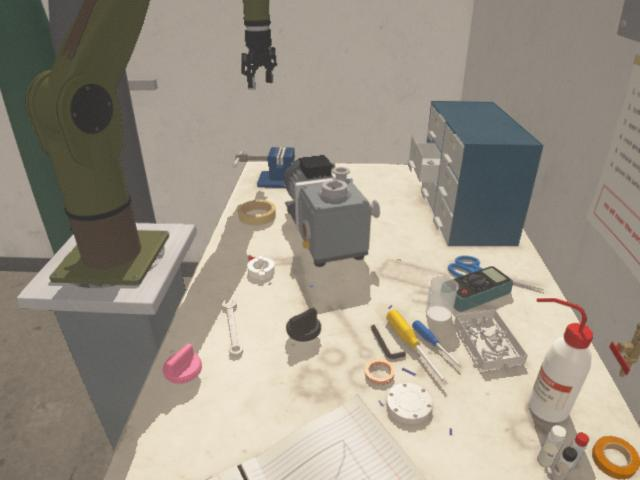

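View pics/top0.png

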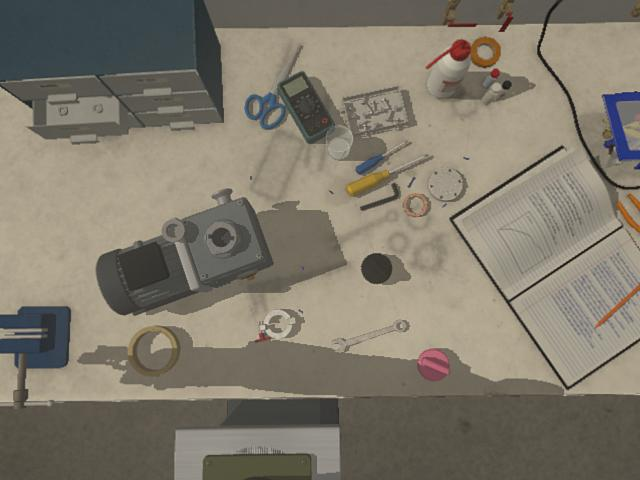

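The side view has the black cap at about (304,325) and the neck at (334,187). In the top view they are at (376,268) and (222,238). I'll enlarge both.

Run:
```python
import cv2,numpy as np
t=cv2.imread("pics/top0.png"); s=cv2.imread("pics/side0.png")
def crop(im,x,y,w,h,k=10): 
    return cv2.resize(im[y:y+h,x:x+w],None,fx=k,fy=k,interpolation=cv2.INTER_CUBIC)
def br(i): return np.clip((i/255.)**.5*255,0,255).astype(np.uint8)
cv2.imwrite("pics/c1.png",np.hstack([crop(t,200,215,40,45),br(crop(t,356,245,40,45))]))
cv2.imwrite("pics/c2.png",np.hstack([crop(s,314,170,40,45),br(crop(s,284,303,40,45))]))
```

```text
(no output)
```

View pics/c1.png

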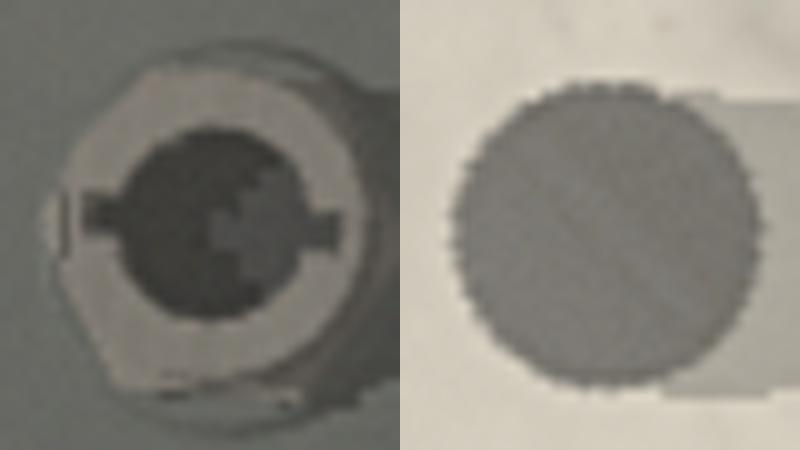

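View pics/c2.png

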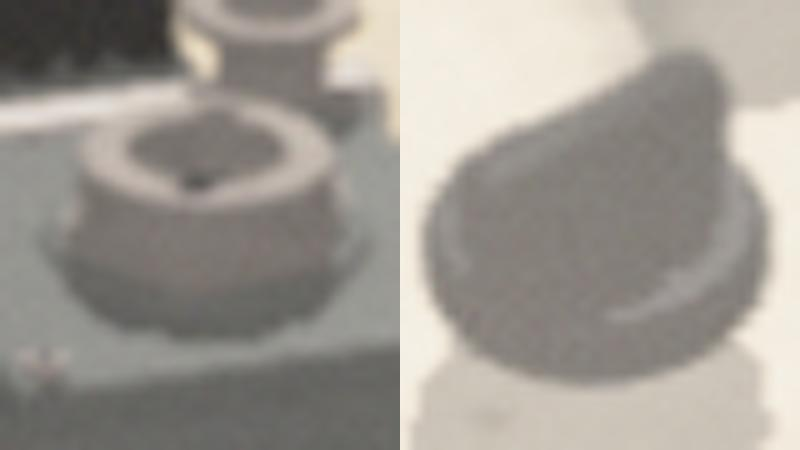

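```bash
cat > h.py <<'E'
import numpy as np,cv2
from plant import capture,monitor
def ray(c,u,v):
    K=np.array([[c["fx"],0,c["cx"]],[0,c["fy"],c["cy"]],[0,0,1.]])
    x,y=cv2.undistortPoints(np.array([[[u,v]]],float),K,np.array([c["k1"],0,0,0.]))[0,0]
    # model: drawn = slope*(1+k1 r^2): opencv forward distortion
    P=c["pose"]; d=P[:3,:3]@np.array([x,y,1]); return P[:3,3],d
def onz(c,u,v,z):
    o,d=ray(c,u,v); return o+d*(z-o[2])/d[2]
def proj(c,p):
    P=c["pose"]; q=P[:3,:3].T@(np.asarray(p)-P[:3,3]); x,y=q[:2]/q[2]; f=1+c["k1"]*(x*x+y*y)
    return np.array([c["fx"]*x*f+c["cx"],c["fy"]*y*f+c["cy"]])
def avg(n,k):
    a=0
    for i in range(k):
        c=capture(n); a=a+c["pixels"].astype(float)
    c["img"]=(a/k)[:,:,::-1]; return c
def enh(img,x,y,w,h,k=10,lo=None,hi=None,size=None):
    r=cv2.resize(img[y:y+h,x:x+w].astype(np.float32),None,fx=k,fy=k,interpolation=cv2.INTER_CUBIC)
    if lo is None: lo,hi=np.percentile(r,[1,99])
    return np.clip((r-lo)/(hi-lo)*255,0,255).astype(np.uint8)
E
python3 - <<'E'
from h import *
t=avg("top",6); s=avg("side",6)
np.save("t.npy",t["img"]);np.save("s.npy",s["img"])
a=enh(t["img"],356,245,40,45,10,25,75); b=enh(s["img"],284,303,40,45,10,20,90)
print(t["img"][255:285:5,365:390:5,1])
cv2.imwrite("pics/c3.png",np.hstack([a,b]))
print("cap",onz(t,376.25,268.05,.025),onz(s,303.5,326,.022))
print("neck",onz(t,220.75,236.75,.165), onz(s,334.6,184.6,.165))
n1=onz(t,209.6,235.75,.163);n2=onz(t,232.0,237.55,.163);print(n1,n2,np.arctan2(*(n1-n2)[1::-1]))
E
```

```text
[[161.          51.66666667  55.83333333  51.83333333 100.        ]
 [ 53.66666667  58.83333333  54.          54.66666667  55.5       ]
 [ 57.5         56.33333333  59.33333333  52.16666667  53.83333333]
 [ 59.          59.16666667  54.83333333  57.83333333  52.83333333]
 [ 55.66666667  58.16666667  58.33333333  54.33333333  56.66666667]
 [165.33333333  56.16666667  57.5         56.66666667  58.33333333]]
cap [ 0.45429243 -0.23714491  0.025     ] [ 0.45336388 -0.23462787  0.022     ]
neck [0.50097048 0.04277084 0.165     ] [0.5000914  0.04251697 0.165     ]
[0.50323604 0.06225891 0.163     ] [0.49960361 0.02385178 0.163     ] 1.4764998654540313
```

View pics/c3.png

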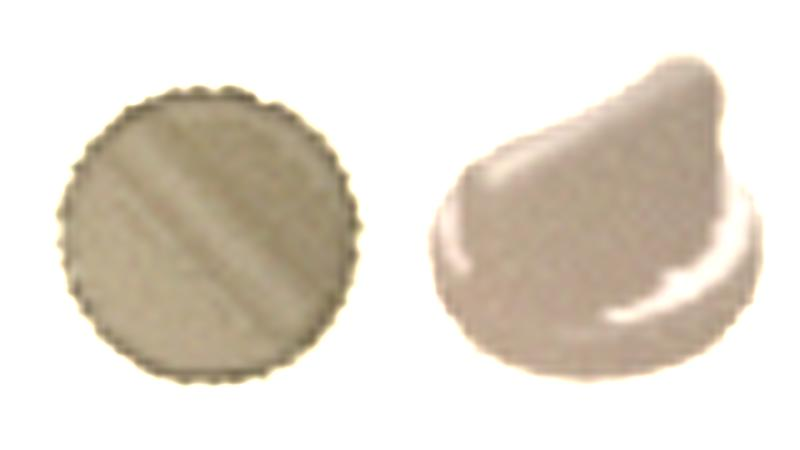

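The bar lies at about 44.5° in world and the notches at about 84.6°. Next I move over the cap, turning the tool 110° about its z axis.

```bash
python3 -m creep '{"delta_pos":[[-0.344,-0.184,0],[-0.344,-0.184,0],[-0.344,-0.184,0],[-0.344,-0.184,0],[-0.344,-0.184,0],[-0.344,-0.184,0],[-0.344,-0.184,0],[-0.344,-0.184,0],[-0.512,-0.643,0],[-0.512,-0.643,0],[-0.512,-0.643,0],[-0.512,-0.643,0],[-0.512,-0.643,0],[-0.512,-0.643,0],[-0.512,-0.643,0],[-0.512,-0.643,0],[-0.512,-0.643,0],[-0.512,-0.643,0],[-0.512,-0.643,0],[-0.512,-0.643,0]],"dr":[[0,0,8],[0,0,16],[0,0,24],[0,0,32],[0,0,40],[0,0,48],[0,0,56],[0,0,64],[0,0,72],[0,0,80],[0,0,88],[0,0,96],[0,0,104],[0,0,110],[0,0,110],[0,0,110],[0,0,110],[0,0,110],[0,0,110],[0,0,110]]}' 0.5 60
python3 - <<'E'
from h import *
s=monitor.observe();print(s["time"],s["joint_pos"],s["eef_pos"],s["tcp_rot"])
R=s["tcp_rot"];print(np.arctan2(R[1,1],R[0,1]), R.T@(np.array([.4543,-.2371,.031])-s["eef_pos"]))
E
```

```text
time: 2.7
eef_pos: [0.4542, -0.2372, 0.2313]
tcp_rot: [[0.715, 0.699, 0.0], [0.699, -0.715, 0.0], [0.0, -0.0, -1.0]]
ft_force: [0.5, 0.8, -0.5]
opening: 0.496
2.7 [ 0.23796267  0.55388094  0.24385122  1.91541084 -0.20008075  0.69544144
 -0.19525939] [ 0.45420538 -0.23723028  0.23128057] [[ 7.14701141e-01  6.99429927e-01  2.37703285e-04]
 [ 6.99429874e-01 -7.14701180e-01  2.73653120e-04]
 [ 3.61288000e-04 -2.93234182e-05 -9.99999934e-01]]
-0.7961967800453528 [ 8.63891122e-05 -2.10563952e-05  2.00280614e-01]
```

Run:
```python
from h import *
t=capture("top"); s=capture("side")
T=np.load("t.npy");S=np.load("s.npy")
def hull(c,p,mats):
    pts=[]
    for z,r in mats:
        for a in np.linspace(0,2*np.pi,90): pts.append(proj(c,[p[0]+r*np.cos(a),p[1]+r*np.sin(a),z]))
    return np.array(pts,np.float32)
p=[.4543,-.2371]
out=[]
for c,I,x,y,lo,hi in((t,T,356,245,25,75),(s,S,284,303,20,90)):
    im=enh(I,x,y,40,45,10,lo,hi)
    h=hull(c,p,[(.015,.03),(.029,.03)]); h=cv2.convexHull(h)[:,0]
    cv2.polylines(im,[np.int32((h-[x,y]+.5)*10)],True,(0,0,255),1)
    a=.777;u=np.array([np.cos(a),np.sin(a)]);n=np.array([-u[1],u[0]])
    b=np.array([proj(c,[*(np.array(p)+i*u*.027+j*n*.0065),.052]) for i,j in((1,1),(1,-1),(-1,-1),(-1,1))])
    cv2.polylines(im,[np.int32((b-[x,y]+.5)*10)],True,(255,0,0),1)
    out.append(im)
# neck
q=[.5008,.0427]
for c,I,x,y in((t,T,200,215),(s,S,314,170)):
    im=enh(I,x,y,40,45,10)
    for r in(.017,.027):
        h=hull(c,q,[(.165,r)]); cv2.polylines(im,[np.int32((h-[x,y]+.5)*10)],True,(0,0,255),1)
    for k in(0,np.pi):
        pts=[proj(c,[q[0]+r*np.cos(1.4765+k+w),q[1]+r*np.sin(1.4765+k+w),.165]) for r,w in((.0165,-.183),(.0225,-.183),(.0225,.183),(.0165,.183))]
        cv2.polylines(im,[np.int32((np.array(pts)-[x,y]+.5)*10)],True,(255,0,0),1)
    out.append(im)
cv2.imwrite("pics/o1.png",np.hstack(out[:2]));cv2.imwrite("pics/o2.png",np.hstack(out[2:]))
```

```text
(no output)
```

View pics/o1.png

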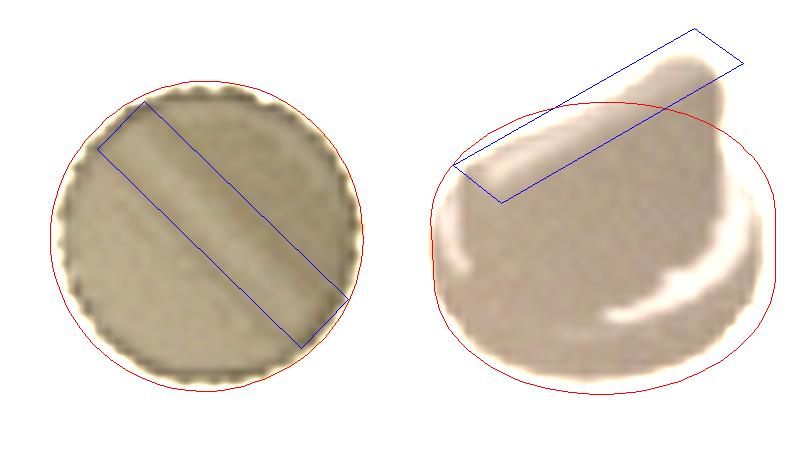

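View pics/o2.png

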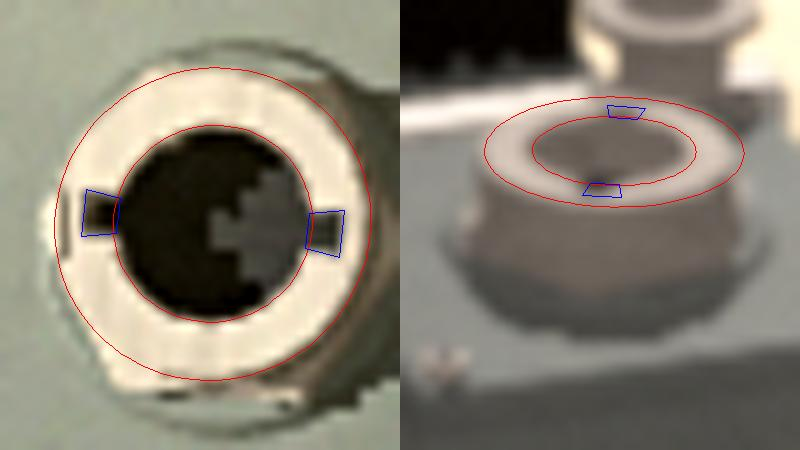

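The overlays agree to about 1 mm, so I descend and grip.

```bash
python3 -m creep '{"delta_pos":[[0,0,0.05],[0,0,0.1],[0,0,0.14],[0,0,0.17],[0,0,0.19],[0,0,0.2],[0,0,0.2],[0,0,0.2]],"dr":[[0,0,0],[0,0,0],[0,0,0],[0,0,0],[0,0,0],[0,0,0],[0,0,0],[0,0,0]]}'
python3 -m creep '{"delta_pos":[[0,0,0],[0,0,0],[0,0,0],[0,0,0],[0,0,0],[0,0,0],[0,0,0],[0,0,0],[0,0,0],[0,0,0]],"dr":[[0,0,0],[0,0,0],[0,0,0],[0,0,0],[0,0,0],[0,0,0],[0,0,0],[0,0,0],[0,0,0],[0,0,0]]}' 0 60
python3 - <<'E'
from h import *
t=capture("top"); s=capture("side")
cv2.imwrite("pics/g1.png",np.hstack([cv2.resize(c["pixels"][y:y+110,x:x+90,::-1],None,fx=4,fy=4) for c,x,y in((t,330,215),(s,260,250))]))
E
```

```text
time: 3.6
eef_pos: [0.4552, -0.2361, 0.032]
tcp_rot: [[0.712, 0.702, 0.001], [0.702, -0.712, -0.0], [0.001, 0.001, -1.0]]
ft_force: [1.4, -0.4, 0.1]
opening: 0.5
time: 4.6
eef_pos: [0.4551, -0.2367, 0.0323]
tcp_rot: [[0.713, 0.701, 0.002], [0.701, -0.713, -0.0], [0.001, 0.001, -1.0]]
ft_force: [-0.8, 0.1, 6.1]
opening: 0.137
```

View pics/g1.png

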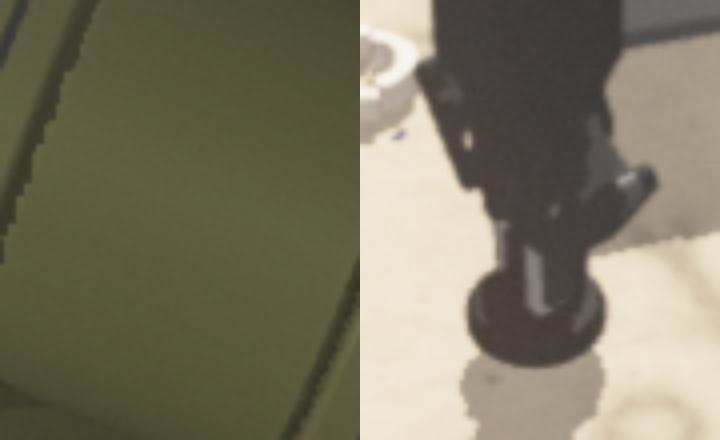

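```bash
python3 -m creep '{"delta_pos":[[0,0,0],[0,0,-0.03],[0,0,-0.07],[0,0,-0.12],[0,0,-0.16],[0,0,-0.19],[0.03,-0.02,-0.19],[0.07,-0.05,-0.19],[0.11,-0.08,-0.19],[0.15,-0.11,-0.19],[0.18,-0.132,-0.19],[0.205,-0.15,-0.19],[0.22,-0.161,-0.19],[0.2296,-0.168,-0.19],[0.2296,-0.168,-0.19],[0.2296,-0.168,-0.19],[0.2296,-0.168,-0.19]],"dr":[[0,0,0],[0,0,0],[0,0,0],[0,0,0],[0,0,0],[0,0,-3],[0,0,-8],[0,0,-13],[0,0,-18],[0,0,-24],[0,0,-30],[0,0,-36],[0,0,-39.7],[0,0,-39.7],[0,0,-39.7],[0,0,-39.7],[0,0,-39.7]]}' 0 115
python3 - <<'E'
from h import *
S=monitor.observe();print(S["joint_pos"],S["eef_pos"],S["tcp_rot"][:,0],S["tcp_rot"][:,2],S["ft_force"],S["torque"],np.arctan2(*S["tcp_rot"][1::-1,0]))
t=capture("top"); s=capture("side")
cv2.imwrite("pics/g2.png",enh(s["pixels"][:,:,::-1],280,120,80,75,8,0,200))
e=S["eef_pos"]
for dz in(-.003,-.017,-.032): print(proj(s,e+[0,0,dz]))
cv2.imwrite("pics/g2t.png",t["pixels"][:,:,::-1])
E
```

```text
time: 6.4
eef_pos: [0.5001, 0.0421, 0.2213]
tcp_rot: [[0.105, 0.995, -0.0], [0.995, -0.105, -0.001], [-0.001, -0.0, -1.0]]
ft_force: [-0.0, 0.7, -0.9]
opening: 0.124
[-0.23679602  0.54603577  0.09408536  1.95125862 -0.07891823  0.64839182
 -0.19809225] [0.50009506 0.04211326 0.22126628] [ 0.10455305  0.99451846 -0.00130061] [-4.36722325e-04 -1.26186501e-03 -9.99999108e-01] [-0.01550592  0.68143357 -0.88336074] [-0.02436433  0.021264    0.00272939] 1.4660517644687348
[334.93195154 160.69421789]
[334.84280511 167.126482  ]
[334.74831099 173.91655977]
```

View pics/g2.png

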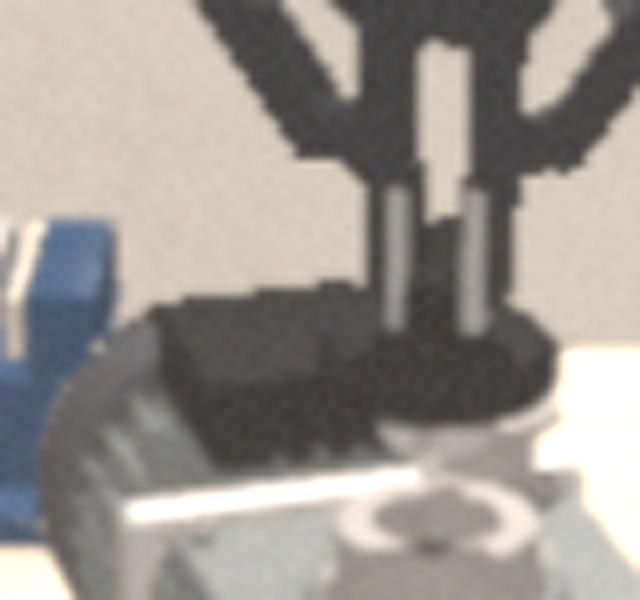

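```bash
python3 -m creep '{"delta_pos":[[0.0015,0.0006,0],[0.0015,0.0006,0],[0.0015,0.0006,0]],"dr":[[0,0,0],[0,0,0],[0,0,0]]}'
python3 - <<'E'
from h import *
S=monitor.observe();print(S["eef_pos"],S["ft_force"],S["torque"],np.arctan2(*S["tcp_rot"][1::-1,0]))
s=avg("side",4); e=S["eef_pos"]
x,y=305,130
im=enh(s["img"],x,y,60,65,12,0,255); im=(255*(im/255.)**.5).astype(np.uint8)
im0=im.copy()
c=e+[-.0001,-.0008,0]
def H(zs,r,col):
    h=np.array([proj(s,[c[0]+r*np.cos(a),c[1]+r*np.sin(a),c[2]+z]) for z in zs for a in np.linspace(0,6.29,90)],np.float32)
    cv2.polylines(im,[np.int32((cv2.convexHull(h)[:,0]-[x,y]+.5)*12)],True,col,1)
H((-.003,-.017),.03,(0,0,255));H((-.017,-.032),.015,(255,0,0))
cv2.imwrite("pics/g3.png",im[200:,:]);cv2.imwrite("pics/g3b.png",im0[200:])
E
```

```text
time: 6.8
eef_pos: [0.5011, 0.0456, 0.2213]
tcp_rot: [[0.101, 0.995, -0.0], [0.995, -0.101, 0.0], [0.0, -0.0, -1.0]]
ft_force: [-0.5, 0.8, -0.9]
opening: 0.125
[0.5011305  0.04559979 0.2212805 ] [-0.54051198  0.75149678 -0.93259616] [ 0.01425505  0.02505952 -0.01289405] 1.4696889962798934
```

View pics/g3.png

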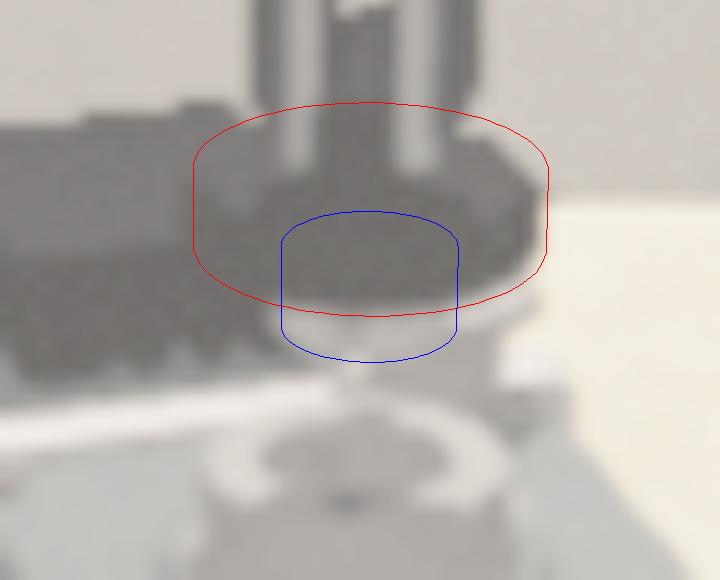

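Run:
```python
from h import *
S=monitor.observe();print(S["time"],S["eef_pos"],S["joint_vel"])
R=S["tcp_rot"];print(R.T@(np.array([.5009,.0435,.21])-S["eef_pos"]))
```

```text
7.0 [0.5011091  0.04567737 0.22127956] [-0.00026701  0.00123217 -0.00104596 -0.00051723  0.00231643 -0.00028508
  0.00026861]
[-2.18764590e-03  1.12937226e-05  1.12795035e-02]
```

```bash
python3 -m creep '{"delta_pos":[[-0.0022,0,0.005],[-0.0022,0,0.01],[-0.0022,0,0.015],[-0.0022,0,0.02],[-0.0022,0,0.024],[-0.0022,0,0.028],[-0.0022,0,0.028],[-0.0022,0,0.028]],"dr":[[0,0,0],[0,0,0],[0,0,0],[0,0,0],[0,0,0],[0,0,0],[0,0,0],[0,0,0]]}'
python3 - <<'E'
from h import *
S=monitor.observe();print(S["eef_pos"],S["ft_force"],S["torque"],np.arctan2(*S["tcp_rot"][1::-1,0]))
s=capture("side")
cv2.imwrite("pics/g4.png",enh(s["pixels"][:,:,::-1],305,140,60,65,9,0,200))
E
```

```text
time: 7.8
eef_pos: [0.5009, 0.0435, 0.1932]
tcp_rot: [[0.101, 0.995, -0.0], [0.995, -0.101, 0.0], [0.0, -0.0, -1.0]]
ft_force: [-0.2, 1.0, -1.8]
opening: 0.124
[0.50091846 0.04353947 0.19322977] [-0.22251572  0.98080369 -1.81379634] [-0.01043584  0.00245641  0.00033338] 1.4698776818123103
```

View pics/g4.png

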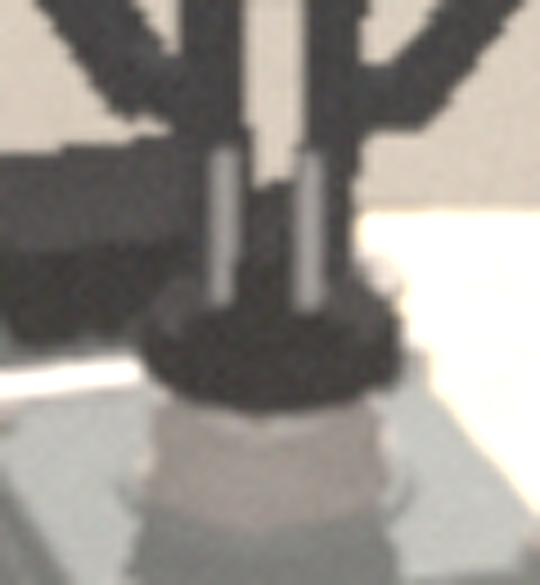

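The cap (about (272,360)) looks centred on the neck and the plug is entering with no contact. I'll go down slowly.

```bash
python3 -m creep '{"delta_pos":[[0,0,0.001],[0,0,0.002],[0,0,0.003],[0,0,0.003]],"dr":[[0,0,0],[0,0,0],[0,0,0],[0,0,0]]}'
python3 - <<'E'
from h import *
S=monitor.observe();print(S["eef_pos"],S["ft_force"],S["torque"],np.arctan2(*S["tcp_rot"][1::-1,0]))
E
```

```text
time: 8.25
eef_pos: [0.5011, 0.0439, 0.1903]
tcp_rot: [[0.1, 0.995, 0.0], [0.995, -0.1, 0.001], [0.001, 0.0, -1.0]]
ft_force: [0.8, 0.3, -1.6]
opening: 0.121
[0.50110519 0.04392631 0.19025651] [ 0.7598176   0.28481292 -1.56846479] [ 0.30260863 -0.1156496   0.04019653] 1.4702583473663038
```

```bash
python3 -m creep '{"delta_pos":[[0,0,0.001],[0,0,0.001],[0,0,0.002],[0,0,0.002]],"dr":[[0,0,0],[0,0,0],[0,0,0],[0,0,0]]}'
python3 - <<'E'
from h import *
S=monitor.observe();print(S["eef_pos"],S["ft_force"],S["torque"],np.arctan2(*S["tcp_rot"][1::-1,0]))
E
```

```text
time: 8.65
eef_pos: [0.501, 0.0439, 0.1882]
tcp_rot: [[0.1, 0.995, 0.0], [0.995, -0.1, 0.001], [0.001, 0.0, -1.0]]
ft_force: [0.6, 3.5, -2.0]
opening: 0.121
[0.5009931  0.04390247 0.18822687] [ 0.58782081  3.53590783 -1.98130581] [ 0.54030887 -0.12100727 -0.04343259] 1.4702416937776122
```

```bash
python3 -m creep '{"delta_pos":[[0.0008,0,0],[0.0008,0,0],[0.0008,0,0.001],[0.0008,0,0.001]],"dr":[[0,0,0],[0,0,0],[0,0,0],[0,0,0]]}'
python3 - <<'E'
from h import *
S=monitor.observe();print(S["eef_pos"],S["ft_force"],S["torque"],np.arctan2(*S["tcp_rot"][1::-1,0]))
E
```

```text
time: 9.05
eef_pos: [0.5008, 0.0441, 0.1872]
tcp_rot: [[0.101, 0.995, -0.0], [0.995, -0.101, -0.0], [-0.0, -0.0, -1.0]]
ft_force: [0.9, 0.5, -1.4]
opening: 0.123
[0.50083762 0.04408953 0.18715556] [ 0.9146084   0.45808066 -1.41221503] [ 0.21223187 -0.06334157  0.04667529] 1.469650760031189
```

Forces have relaxed. Continuing down.

```bash
python3 -m creep '{"delta_pos":[[0.0002,0,0.001],[0.0002,0,0.001],[0.0002,0,0.002],[0.0002,0,0.002]],"dr":[[0,0,0],[0,0,0],[0,0,0],[0,0,0]]}'
python3 - <<'E'
from h import *
S=monitor.observe();print(S["eef_pos"],S["ft_force"],S["torque"],np.arctan2(*S["tcp_rot"][1::-1,0]))
E
```

```text
time: 9.45
eef_pos: [0.5008, 0.0443, 0.1851]
tcp_rot: [[0.101, 0.995, -0.0], [0.995, -0.101, -0.0], [-0.0, -0.0, -1.0]]
ft_force: [-0.6, 0.6, -2.0]
opening: 0.12
[0.50080547 0.04427599 0.18512556] [-0.60697175  0.62675244 -2.04864289] [-0.02980061  0.00013831 -0.0197565 ] 1.469676197774087
```

```bash
python3 -m creep '{"delta_pos":[[0,0,0.0005],[0,0,0.001],[0,0,0.001]],"dr":[[0,0,0],[0,0,0],[0,0,0]]}'
python3 -m creep '{"delta_pos":[[0,0,0.0005],[0,0,0.001],[0,0,0.001]],"dr":[[0,0,0],[0,0,0],[0,0,0]]}'
python3 - <<'E'
from h import *
S=monitor.observe();print(S["eef_pos"],S["ft_force"],S["torque"],np.arctan2(*S["tcp_rot"][1::-1,0]))
E
```

```text
time: 9.75
eef_pos: [0.5011, 0.0444, 0.1846]
tcp_rot: [[0.101, 0.995, 0.0], [0.995, -0.101, 0.0], [0.0, 0.0, -1.0]]
ft_force: [-1.6, 0.3, 3.8]
opening: 0.125
time: 10.05
eef_pos: [0.5012, 0.0444, 0.1837]
tcp_rot: [[0.101, 0.995, 0.001], [0.995, -0.101, 0.0], [0.0, 0.001, -1.0]]
ft_force: [-1.8, -0.0, 6.4]
opening: 0.12
[0.50117241 0.04442057 0.18365572] [-1.76181479 -0.03559702  6.40419489] [-0.10674694  0.33780164  0.01795213] 1.4697325331704476
```

The seal is in contact at the expected height, so I press on gently.

```bash
python3 -m creep '{"delta_pos":[[0,-0.0004,0.0005],[0,-0.0004,0.001],[0,-0.0004,0.001]],"dr":[[0,0,0],[0,0,0],[0,0,0]]}'
python3 -m creep '{"delta_pos":[[0,0,0.0005],[0,0,0.0008],[0,0,0.0008]],"dr":[[0,0,0],[0,0,0],[0,0,0]]}'
python3 - <<'E'
from h import *
S=monitor.observe();print(S["eef_pos"],S["ft_force"],S["torque"],np.arctan2(*S["tcp_rot"][1::-1,0]))
E
```

```text
time: 10.35
eef_pos: [0.5012, 0.0444, 0.1829]
tcp_rot: [[0.101, 0.995, 0.002], [0.995, -0.101, 0.0], [0.0, 0.002, -1.0]]
ft_force: [-1.4, -0.3, 8.2]
opening: 0.122
time: 10.65
eef_pos: [0.5012, 0.0444, 0.1825]
tcp_rot: [[0.101, 0.995, 0.002], [0.995, -0.101, 0.0], [0.0, 0.002, -1.0]]
ft_force: [-1.6, -0.8, 11.1]
opening: 0.122
[0.50122103 0.04441595 0.18250062] [-1.62803227 -0.83174234 11.10903396] [-0.10186121  0.4956737   0.05605119] 1.469608777894779
```

```bash
python3 -m creep '{"delta_pos":[[0,-0.0005,0.0004],[0,-0.0005,0.0007],[0,-0.0005,0.0007]],"dr":[[0,0,0],[0,0,0],[0,0,0]]}'
python3 - <<'E'
from h import *
S=monitor.observe();print(S["eef_pos"],S["ft_force"],S["torque"],np.arctan2(*S["tcp_rot"][1::-1,0]))
E
```

```text
time: 10.95
eef_pos: [0.5012, 0.0444, 0.1824]
tcp_rot: [[0.101, 0.995, 0.003], [0.995, -0.101, 0.0], [0.001, 0.003, -1.0]]
ft_force: [-2.7, -1.1, 16.3]
opening: 0.121
[0.5011698  0.04441406 0.18241242] [-2.73059446 -1.13244923 16.27072496] [-0.2072225   0.58053817  0.0371071 ] 1.469540074108666
```

Shell is on the rim at 16 N, so I start turning clockwise.

```bash
python3 -m creep '{"delta_pos":[[0,0,0],[0,0,0],[0,0,0],[0,0,0],[0,0,0]],"dr":[[0,0,2],[0,0,4],[0,0,6],[0,0,8],[0,0,8]]}'
python3 - <<'E'
from h import *
S=monitor.observe();print(S["eef_pos"],S["ft_force"],S["torque"],np.arctan2(*S["tcp_rot"][1::-1,0]))
E
```

```text
time: 11.45
eef_pos: [0.5021, 0.0447, 0.1824]
tcp_rot: [[0.239, 0.971, 0.005], [0.971, -0.239, 0.001], [0.002, 0.005, -1.0]]
ft_force: [-0.1, -0.1, 14.5]
opening: 0.119
[0.50209744 0.04470193 0.18242296] [-0.07699368 -0.09826719 14.53204786] [-0.03557572  0.28869025 -0.07052149] 1.3290578026223616
```

```bash
python3 -m creep '{"delta_pos":[[0,0,0],[0,0,0],[0,0,0],[0,0,0],[0,0,0],[0,0,0],[0,0,0],[0,0,0]],"dr":[[0,0,3],[0,0,6],[0,0,9],[0,0,12],[0,0,15],[0,0,18],[0,0,20],[0,0,20]]}'
python3 - <<'E'
from h import *
S=monitor.observe();print(S["eef_pos"],S["ft_force"],S["torque"],np.arctan2(*S["tcp_rot"][1::-1,0]))
E
```

```text
time: 12.25
eef_pos: [0.5022, 0.045, 0.1825]
tcp_rot: [[0.557, 0.831, 0.005], [0.831, -0.557, 0.001], [0.004, 0.004, -1.0]]
ft_force: [-0.5, 1.1, 13.6]
opening: 0.123
[0.50224544 0.04500214 0.18245567] [-0.47408289  1.06765441 13.55801663] [ 0.11591302  0.22601152 -0.07915069] 0.980394140265978
```

```bash
python3 -m creep '{"delta_pos":[[0,0,0],[0,0,0],[0,0,0],[0,0,0],[0,0,0]],"dr":[[0,0,3],[0,0,6],[0,0,9],[0,0,12],[0,0,12]]}'
python3 -c "
from h import *
S=monitor.observe();print(S['eef_pos'],S['ft_force'],S['torque'],np.arctan2(*S['tcp_rot'][1::-1,0]))"
python3 -m creep '{"delta_pos":[[0,0,0],[0,0,0],[0,0,0],[0,0,0]],"dr":[[0,0,2],[0,0,4],[0,0,6],[0,0,6]]}'
python3 -c "
from h import *
S=monitor.observe();print(S['eef_pos'],S['ft_force'],S['torque'],np.arctan2(*S['tcp_rot'][1::-1,0]))"
```

```text
time: 12.75
eef_pos: [0.5022, 0.0452, 0.1824]
tcp_rot: [[0.717, 0.697, 0.005], [0.697, -0.717, 0.001], [0.004, 0.003, -1.0]]
ft_force: [-1.3, 1.9, 14.9]
opening: 0.123
[0.5021772  0.04520203 0.18244551] [-1.27685144  1.8837689  14.90494582] [ 0.20677885  0.22835884 -0.00148913] 0.771105997884897
time: 13.15
eef_pos: [0.5018, 0.0457, 0.1824]
tcp_rot: [[0.785, 0.62, 0.004], [0.62, -0.785, 0.002], [0.004, 0.001, -1.0]]
ft_force: [-1.7, 2.3, 16.1]
opening: 0.126
[0.50177701 0.04572896 0.18243734] [-1.67791295  2.34855624 16.07777508] [0.28880848 0.37515973 0.30129026] 0.668524834635941
```

Torque has risen to 0.30 N m, so the stop is reached at 0.7–0.8 rad turned. Now for the first click.

```bash
for i in 1; do python3 -m creep '{"delta_pos":[[0,0,0],[0,0,0],[0,0,0],[0,0,0]],"dr":[[0,0,2],[0,0,4],[0,0,6],[0,0,8]]}'
python3 -c "
from h import *
S=monitor.observe();print(S['eef_pos'],S['ft_force'],S['torque'],np.arctan2(*S['tcp_rot'][1::-1,0]))"; done
python3 -m creep '{"delta_pos":[[0,0,0],[0,0,0],[0,0,0],[0,0,0]],"dr":[[0,0,2],[0,0,4],[0,0,6],[0,0,8]]}'
python3 -c "
from h import *
S=monitor.observe();print(S['eef_pos'],S['ft_force'],S['torque'],np.arctan2(*S['tcp_rot'][1::-1,0]))"
```

```text
time: 13.55
eef_pos: [0.5018, 0.0458, 0.1825]
tcp_rot: [[0.863, 0.506, 0.004], [0.506, -0.863, 0.002], [0.004, 0.001, -1.0]]
ft_force: [-1.0, 1.9, 17.5]
opening: 0.125
[0.50178963 0.04582796 0.18245266] [-0.96439431  1.86717015 17.53416902] [0.45517462 0.38569307 0.21446375] 0.5301379400672315
time: 13.95
eef_pos: [0.5024, 0.0449, 0.1825]
tcp_rot: [[0.926, 0.378, 0.005], [0.378, -0.926, 0.001], [0.005, 0.001, -1.0]]
ft_force: [-1.2, 0.4, 14.5]
opening: 0.12
[0.50237342 0.04494598 0.18247075] [-1.17766437  0.35581668 14.49817365] [-0.00396834  0.23213661  0.09137273] 0.38718552165389103
```

```bash
python3 -m creep '{"delta_pos":[[0,0,0],[0,0,0]],"dr":[[0,0,2],[0,0,4]]}'
python3 -c "
from h import *
S=monitor.observe();print(S['eef_pos'],S['ft_force'],S['torque'],np.arctan2(*S['tcp_rot'][1::-1,0]))"
python3 -m creep '{"delta_pos":[[0,0,0],[0,0,0]],"dr":[[0,0,2],[0,0,4]]}'
python3 -c "
from h import *
S=monitor.observe();print(S['eef_pos'],S['ft_force'],S['torque'],np.arctan2(*S['tcp_rot'][1::-1,0]))
s=capture('side');cv2.imwrite('pics/k1.png',enh(s['pixels'][:,:,::-1],305,140,60,65,9,0,150))"
```

```text
time: 14.15
eef_pos: [0.5022, 0.0453, 0.1825]
tcp_rot: [[0.95, 0.313, 0.005], [0.313, -0.95, 0.001], [0.005, 0.0, -1.0]]
ft_force: [-1.0, 2.4, 16.2]
opening: 0.121
[0.5021615  0.0452561  0.18245396] [-0.96738398  2.44728219 16.18336964] [0.35172521 0.33573806 0.21857082] 0.3180096244061032
time: 14.35
eef_pos: [0.5019, 0.0456, 0.1825]
tcp_rot: [[0.969, 0.247, 0.004], [0.247, -0.969, 0.002], [0.004, -0.001, -1.0]]
ft_force: [-1.6, 2.2, 16.1]
opening: 0.123
[0.50190354 0.04559285 0.18245829] [-1.61708724  2.22237147 16.14252993] [0.31143012 0.38499131 0.48446978] 0.24938848344923786
```

View pics/k1.png

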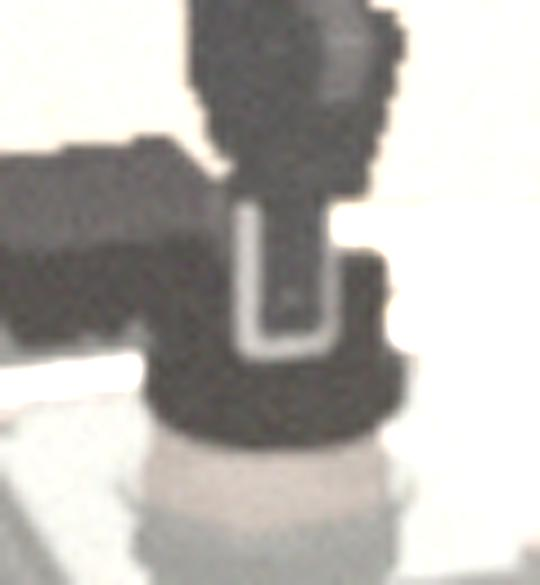

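Torque rose, fell to 0.09 (a click) and is now rising again, and the picture shows the bar still square between the fingers. I go on past the second click to sit mid-range.

```bash
for k in 1; do python3 -m creep '{"delta_pos":[[0,0,0],[0,0,0]],"dr":[[0,0,2],[0,0,4]]}' | tail -0
python3 -c "
from h import *
S=monitor.observe();print(S['eef_pos'],S['ft_force'],S['torque'],np.arctan2(*S['tcp_rot'][1::-1,0]))"; done
python3 -m creep '{"delta_pos":[[0,0,0],[0,0,0]],"dr":[[0,0,2],[0,0,4]]}' | tail -0
python3 -c "
from h import *
S=monitor.observe();print(S['eef_pos'],S['ft_force'],S['torque'],np.arctan2(*S['tcp_rot'][1::-1,0]))"
python3 -m creep '{"delta_pos":[[0,0,0],[0,0,0]],"dr":[[0,0,2],[0,0,4]]}' | tail -0
python3 -c "
from h import *
S=monitor.observe();print(S['eef_pos'],S['ft_force'],S['torque'],np.arctan2(*S['tcp_rot'][1::-1,0]))"
python3 -m creep '{"delta_pos":[[0,0,0],[0,0,0]],"dr":[[0,0,2],[0,0,4]]}' | tail -0
python3 -c "
from h import *
S=monitor.observe();print(S['eef_pos'],S['ft_force'],S['torque'],np.arctan2(*S['tcp_rot'][1::-1,0]))"
```

```text
[0.5018034  0.04563816 0.18246888] [-1.20417735  1.79799342 16.80571456] [0.33163674 0.43525017 0.7784888 ] 0.18103800667249642
[0.50189534 0.04574247 0.18245543] [-1.61751544  2.3261452  17.24736155] [0.33689287 0.46320987 0.23305246] 0.1114006132883218
[0.50220776 0.04523959 0.18248715] [-0.92389078  1.95461687 15.05605056] [0.18214825 0.2112833  0.16841955] 0.038513159274520335
[0.50233418 0.04480106 0.1824675 ] [5.83013549e-03 1.43882556e+00 1.50251839e+01] [0.06129657 0.17926464 0.17143759] -0.03158611998363844Exception ignored on flushing sys.stdout:
BrokenPipeError: [Errno 32] Broken pipe
Exception ignored on flushing sys.stdout:
BrokenPipeError: [Errno 32] Broken pipe
Exception ignored on flushing sys.stdout:
BrokenPipeError: [Errno 32] Broken pipe
Exception ignored on flushing sys.stdout:
BrokenPipeError: [Errno 32] Broken pipe
```

Torque peaked at 0.78 and dropped, which is the second click. I'll turn 3° more to settle in the detent, ease the press and check the torque.

```bash
python3 -m creep '{"delta_pos":[[0,0,0],[0,0,0],[0,0,-0.0005],[0,0,-0.001],[0,0,-0.0015],[0,0,-0.002],[0,0,-0.002]],"dr":[[0,0,1.5],[0,0,3],[0,0,3],[0,0,3],[0,0,3],[0,0,3],[0,0,3]]}'
python3 -c "
from h import *
S=monitor.observe();print(S['eef_pos'],S['ft_force'],S['torque'],np.arctan2(*S['tcp_rot'][1::-1,0]))"
```

```text
time: 15.9
eef_pos: [0.5018, 0.0451, 0.1834]
tcp_rot: [[0.997, -0.083, 0.004], [-0.083, -0.997, 0.001], [0.004, -0.001, -1.0]]
ft_force: [1.4, 2.1, 7.2]
opening: 0.123
[0.50182317 0.0451497  0.18344865] [1.44327462 2.11580319 7.22711381] [ 0.29604828 -0.27318899  0.06767565] -0.08266057567953361
```

```bash
python3 -m creep '{"delta_pos":[[0,0,-0.0005],[0,0,-0.001],[0,0,-0.0015],[0,0,-0.0015]],"dr":[[0,0,0],[0,0,0],[0,0,0],[0,0,0]]}'
python3 -c "
from h import *
S=monitor.observe();print(S['eef_pos'],S['ft_force'],S['torque'],np.arctan2(*S['tcp_rot'][1::-1,0]))"
```

```text
time: 16.3
eef_pos: [0.5016, 0.0451, 0.1838]
tcp_rot: [[0.997, -0.083, 0.003], [-0.083, -0.997, -0.0], [0.003, 0.0, -1.0]]
ft_force: [5.0, 1.8, -6.3]
opening: 0.119
[0.50162024 0.04511115 0.18380259] [ 5.02046584  1.806191   -6.27407881] [ 0.37991429 -1.30774715 -0.01919714] -0.08263735863086023
```

The lift meets −6 N at about 1.3 mm, so the cap is locked. I return to neutral, let go and back off.

```bash
python3 -m creep '{"delta_pos":[[0,0,0.0006],[0,0,0.0006]],"dr":[[0,0,0],[0,0,0]]}'
python3 -m creep '{"delta_pos":[[0,0,0],[0,0,0],[0,0,0],[0,0,0],[0,0,0],[0,0,0]],"dr":[[0,0,0],[0,0,0],[0,0,0],[0,0,0],[0,0,0],[0,0,0]]}' 0.5
python3 -m creep '{"delta_pos":[[0,0,-0.01],[0,0,-0.03],[0,0,-0.06],[0,0,-0.1],[0,0.05,-0.12],[0,0.1,-0.12],[0,0.15,-0.12],[0,0.2,-0.12],[0,0.25,-0.12],[0,0.28,-0.12],[0,0.28,-0.12]],"dr":[[0,0,0],[0,0,0],[0,0,0],[0,0,0],[0,0,0],[0,0,0],[0,0,0],[0,0,0],[0,0,0],[0,0,0],[0,0,0]]}'
python3 - <<'E'
from h import *
t=avg("top",4);s=avg("side",4)
cv2.imwrite("pics/f1.png",np.hstack([enh(t["img"],200,210,40,50,10,10,110),enh(s["img"],310,155,40,50,10,10,120)]))
cv2.imwrite("pics/f2.png",t["img"])
E
```

```text
time: 16.5
eef_pos: [0.5012, 0.0449, 0.1837]
tcp_rot: [[0.997, -0.083, 0.002], [-0.083, -0.997, 0.0], [0.002, -0.0, -1.0]]
ft_force: [4.8, 1.6, -0.9]
opening: 0.122
time: 17.1
eef_pos: [0.4999, 0.0445, 0.1837]
tcp_rot: [[0.997, -0.083, -0.0], [-0.083, -0.997, 0.0], [-0.0, -0.0, -1.0]]
ft_force: [0.4, -0.1, -0.2]
opening: 0.502
time: 18.2
eef_pos: [0.4747, -0.241, 0.3051]
tcp_rot: [[0.996, -0.093, 0.001], [-0.093, -0.996, -0.005], [0.001, 0.005, -1.0]]
ft_force: [1.1, 0.1, -0.9]
opening: 0.498[ WARN:0@8.460] global loadsave.cpp:1063 imwrite_ Unsupported depth image for selected encoder is fallbacked to CV_8U.
```

View pics/f1.png

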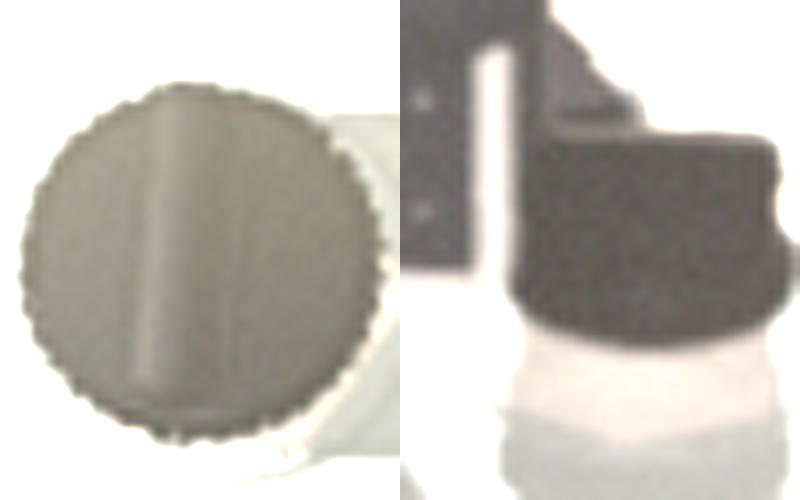

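View pics/f2.png

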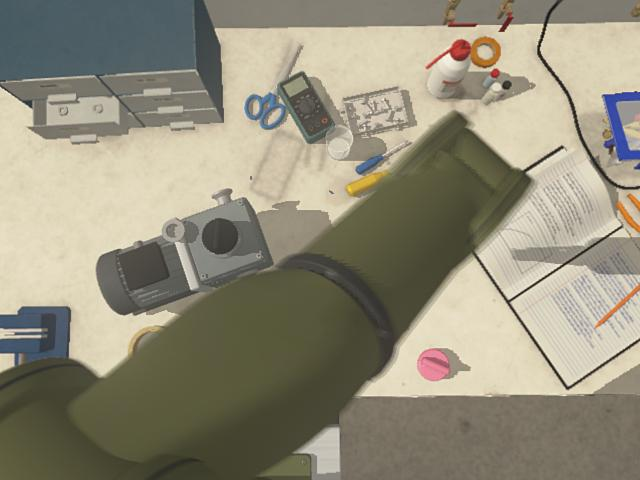

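The cap sits level and central on the neck. Its bar is at about −0.1 rad, roughly 0.8 rad past the stop, which means two clicks. The beaker has not moved and the gripper is clear.

```bash
python3 -m creep '{"delta_pos":[[0,0,0],[0,0,0],[0,0,0]],"dr":[[0,0,0],[0,0,0],[0,0,0]]}'
python3 - <<'E'
from h import *
s=capture("side");cv2.imwrite("pics/f3.png",s["pixels"][:,:,::-1])
from plant import ticket
print(ticket.sign_off())
E
```

```text
time: 18.9
eef_pos: [0.4768, -0.2342, 0.3037]
tcp_rot: [[0.997, -0.083, -0.0], [-0.083, -0.997, 0.0], [-0.0, -0.0, -1.0]]
ft_force: [0.4, 0.8, 0.1]
opening: 0.5
the job is handed in; nothing more can be done
None
```

View pics/f3.png

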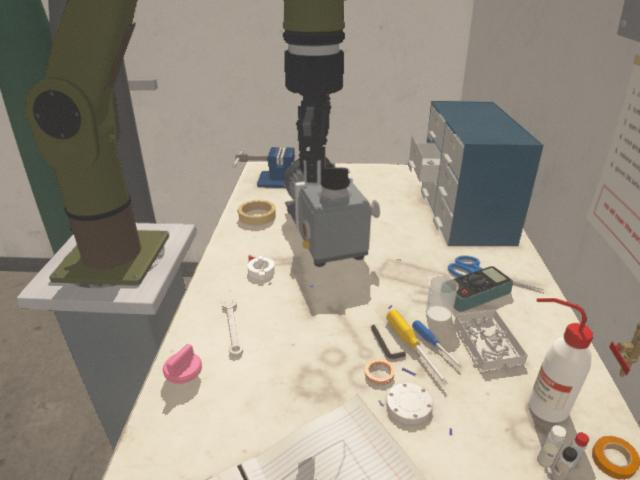

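The black filler cap is back on the neck and locked, and the job is handed in at about 19 s. The hand-in gave no verdict.

- **Fitting:** The lugs dropped through the notches with side forces under 4 N. I pressed the cap onto its sprung seal with 13 to 18 N.
- **Locking:** I turned it clockwise to the stop, at about 0.72 rad by geometry, and on through the ratchet. The second click was plain: torque peaked at 0.78 N m and then dropped. The first I inferred from an earlier drop in torque, because my readings were too far apart to catch its peak.
- **Checks before letting go:** A light lift was held, with the wrist reading −6 N about 1.3 mm above the seated height, so the cap was locked under the lip.
- **Checks after:** The pictures show the cap level and central. The bar is about 0.8 rad past the stop, which fits two clicks. The beaker and gaskets look unmoved, and the gripper is clear with forces near zero.
- **Small disagreement:** The tool's measured centre came out about 1.5 mm from where I placed it over the neck. That fits the play of the plug in the bore and the camera calibration.

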